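# Dry-fit a turned table-lamp stem

### The arm

A 6-joint arm with a two-finger parallel gripper is mounted at the origin on the work surface. World frame = base frame: x ahead of the robot, y to its left, z up, the work surface at z = 0. Lengths are in mm, angles in rad, forces in N, time in s.
With the tool pointing down it reaches from about 350 to 775 mm from the base axis. Payload 7.3 kg.
Tool frame: the origin (TCP) lies on the front face of the gripper's body, between the roots of the fingers; the fingertips stand 66 mm ahead of it and the grasp point (between the pads) lies 47 mm ahead of it (bot.tcp_to_grasp is the z of the grasp point in the tool frame, in mm); z points along the fingers, y is the direction in which the jaws open and shut (so a half turn about z gives the same grasp; the last joint's range is limited). The gripper opens to 92 mm and grips with 3 to 60 N. Pads are 19 mm wide; open, the fingers measure 130 mm over their backs; the gripper's body (75 mm by 190 mm) begins 47 mm behind the grasp point.
Start: joints at [1.008, 0.342, 1.524, -0, 1.275, -0.146], TCP at [212.524, 480.075, 292.241] pointing down, gripper open.
Joint ranges: [-2.53, 2.53], [-0.77, 2.02], [0.04, 2.7], [-1, 4.14], [0.28, 2.66], [-3.11, 3.11]. Speed limits (rad/s): [2.57, 2.57, 3.14, 3.14, 3.14, 3.14].

### API

Orientations are given as [roll, pitch, yaw] about the fixed x, y, z axes, in that order (R = Rz(yaw) Ry(pitch) Rx(roll)).
In Python, from plant import bot gives the robot as it stands.
- The arm moves only by the tool carry_out, never from a script. Its argument "deltas" is a list that holds one entry, the list of rows, each a list of 4 numbers: the shift along the tool's x, y, z in mm, then the turn about the tool's z in units of 5 degrees (1.0 is 5 degrees). A call has 1 to 20 rows; each row is the pose to reach, as a shift and turn from the pose commanded when the call began, along the tool's axes at that moment; what a row does not reach only later rows make up. A row lasts 1/10 s, in which the tool goes at most 50 mm and 8.59 degrees, less where a joint would pass 70% of its speed; a pose out of reach is approached as far as the arm can. A call with a gripper value outside its range is refused whole. "fingers" is the finger opening in mm, from 0 to 91.8, set as the call begins (left out, the last holds). The fingers move at their own pace and stop on an object; the grip force is fixed at half the most. Time passes only in rows, so rows that repeat a pose let the fingers close. It gives the time, the measured TCP pose, the force and the opening at its end, in the units of the state.
- bot.get_obs(): the state, without advancing time (a new reading comes with each control period).
- bot.capture(name): name is "scene" or "top" or "wrist"; returns (picture, depth): 420x560x3 uint8, blue, green, red; 420x560 float32, mm along the optical axis (not along the pixel's ray), 0 where there is no reading.
- bot.camera_model(name): a dict with "K" (3x3 intrinsics, pixels), "camera_from_world" (4x4, takes a point from world to camera coordinates). Camera axes: x right, y down, z forward; pixel columns grow to the right and rows downward; lengths in mm; the calibration is good to about 2 mm. A picture is of the moment at which its call begins: read the wrist's pose just before it. camera_model takes no time and is no camera call; for the wrist camera it gives the pose at the moment of the call.
- bot.close_job(): hands the job in, once; it reports no verdict.
The state is a dict: "time": time; "joint_positions": joint angles; "dq": joint speeds; "tau": joint torques, N m; "tool_pos": TCP position; "tcp_rot": TCP orientation; "contact_force": force on the tool from outside, world axes, zero at the start; "moment": the same for the moment, N m; "grip_width": finger opening in mm.
Only numpy, scipy, OpenCV 4.12 (cv2) and the standard library are available. Lean on these libraries where they do the work, as an engineer would, in place of code of your own. Each camera call takes 0.05 s, during which the arm holds its last target. There are 200 camera calls.

### The job

Dry-fit the table lamp on its base, building up one part at a time: first the dark walnut foot onto the base's spigot, then the blue collar, then the white sleeve, and last the red finial on top. Each part must sit upright and fully home on the spigot below it, and the finished stem be left standing free. Leave the green spare, the block plane, the glue bottle and the sanding block where they are.

Things in the scene. Friction and masses are not known exactly. Their poses are not given: they have to be found in the camera images.
- base_seat (a point): Lamp base: mid-brown round wooden disc, 110 mm across, bevelled, on a thin black rubber disc 120 mm across, fixed to the bench. The point is the centre of its flat top face, 25 mm above the bench; z up. From there a pale tapered spigot rises 10 mm (24 mm across at its root, 14 mm at its tip).
- foot_centre (a point): Foot: loose dark walnut cylinder, 56 mm across, 42 mm tall without its spigot. On its top stands a pale tapered spigot, 10 mm high (24 mm across at its root, 14 mm at its tip). In its underside: round socket 29 mm across, 12 mm deep. Stands upright with its z axis up; round, so yaw does not matter. The point is its centre, on the axis 21 mm above its underside.
- collar_centre (a point): Collar: loose cylinder painted blue, its top edge bevelled over the last 8 mm, 50 mm across, 42 mm tall without its spigot. On its top stands a pale tapered spigot, 10 mm high (24 mm across at its root, 14 mm at its tip). In its underside: round socket 29 mm across, 12 mm deep. Stands upright with its z axis up; round, so yaw does not matter. The point is its centre, on the axis 21 mm above its underside.
- sleeve_centre (a point): Sleeve: loose cylinder painted white, 44 mm across, 48 mm tall without its spigot. On its top stands a pale tapered spigot, 10 mm high (24 mm across at its root, 14 mm at its tip). In its underside: round socket 29 mm across, 12 mm deep. Stands upright with its z axis up; round, so yaw does not matter. The point is its centre, on the axis 24 mm above its underside.
- finial_centre (a point): Finial: loose cap painted red, a cylinder up to 34 mm and rounded in to a small flat top above that, 42 mm across, 46 mm tall. No spigot. In its underside: round socket 29 mm across, 12 mm deep. Stands upright with its z axis up; round, so yaw does not matter. The point is its centre, on the axis 23 mm above its underside.
- spare_centre (a point): Spare: loose cylinder painted green, shaped like the blue collar, not part of this lamp, 50 mm across, 42 mm tall without its spigot. On its top stands a pale tapered spigot, 10 mm high (24 mm across at its root, 14 mm at its tip). In its underside: round socket 29 mm across, 12 mm deep. Stands upright with its z axis up; round, so yaw does not matter. The point is its centre, on the axis 21 mm above its underside.
- plane_centre (a point): Small block plane, dark steel sole 160 x 50 mm, wooden palm rest and brass knob, 46 mm tall; loose bystander. The point is on its middle, 20 mm above the bench; x along its length.
- glue_centre (a point): Yellow glue bottle with orange cap, 60 mm across, 150 mm tall; loose bystander. The point is at its middle, 75 mm up.
- sander_centre (a point): Cork sanding block on red abrasive, 115 x 65 x 40 mm; loose bystander. The point is at its middle, 20 mm up; x along its length.

How it is judged (in metres and radians):
On the way, in this order (a step that is already met when the one before it is completed fails the run):
1. the dark walnut foot is seated on the lamp base (horizontal distance between foot_centre and base_seat below 0.005 m and z of foot_centre in the frame of base_seat between 0.017 and 0.024 m and angle between foot_centre's own z axis and vertical below 0.06 rad), for 0.2 s.
2. the blue collar is seated on the dark walnut foot (horizontal distance between collar_centre and foot_centre below 0.005 m and z of collar_centre in the frame of foot_centre between 0.038 and 0.045 m and angle between collar_centre's own z axis and vertical below 0.06 rad), for 0.2 s.
3. the white sleeve is seated on the blue collar (horizontal distance between sleeve_centre and collar_centre below 0.005 m and z of sleeve_centre in the frame of collar_centre between 0.041 and 0.048 m and angle between sleeve_centre's own z axis and vertical below 0.06 rad), for 0.2 s.
4. the red finial is seated on the white sleeve (horizontal distance between finial_centre and sleeve_centre below 0.005 m and z of finial_centre in the frame of sleeve_centre between 0.043 and 0.05 m and angle between finial_centre's own z axis and vertical below 0.06 rad), for 0.2 s.
At the end, for the whole second after the job is handed in: From the bottom up, base, walnut foot, blue collar, white sleeve and red finial stand stacked: each centre within 5 mm sideways of the part below, its underside seated on the face below (no more than 3 mm above), tilted less than 0.06 rad, and all at rest (under 0.02 m/s) and released (all of step 1 and all of step 2 and all of step 3 and all of step 4 and linear speed of each of foot, collar, sleeve, finial below 0.02 m/s); the robot touches nothing.
It fails at once if the green spare is moved by more than 30 mm (distance of spare_centre from where it was at the start of the episode above 0.03 m).
It fails at once if the block plane is moved by more than 30 mm (distance of plane_centre from where it was at the start of the episode above 0.03 m).
It fails at once if the glue bottle is moved by more than 30 mm (distance of glue_centre from where it was at the start of the episode above 0.03 m).
It fails at once if the sanding block is moved by more than 30 mm (distance of sander_centre from where it was at the start of the episode above 0.03 m).
It also fails if it takes over 122 s, if anything falls off the work surface, if the arm or the gripper's body presses on something with over 40 N, if the wrist force passes 120 N, or if a joint passes its speed limit or range.

## Working session

There is one attempt and no reset: what is moved stays moved. The work goes in short steps, Python scripts to look and compute and a tool call to move; the robot and the scene stay as the last step left them, time stands still between calls to the robot, and variables do not carry over. Pictures are saved under pics/ and viewed, about 12 in all and at most 16, crops included, and the job is handed in when it is done.

Besides the shell and the picture viewer there is one more tool, called after ">>>" by a JSON object that holds its "op" and its "data", one argument or row to a line. carry_out: Moves the arm, as the interface text tells. Its arguments: {"type":"object","properties":{"deltas":{"type":"array","items":{"type":"array","items":{"type":"array","items":{"type":"number"}}}},"fingers":{"type":"number"}},"required":["deltas"]}

```bash
ls; mkdir -p pics; python3 - <<'E'
from plant import bot
import cv2,numpy as np
o=bot.get_obs();print({k:np.round(v,3).tolist() for k,v in o.items()})
for n in("top","scene"):
    p,d=bot.capture(n);cv2.imwrite(f"pics/{n}0.png",p);np.save(f"pics/{n}0.npy",d)
    m=bot.camera_model(n);print(n,np.round(m["K"],1).tolist(),np.round(m["camera_from_world"],3).tolist())
E
```

```text
pics
{'time': 0.0, 'joint_positions': [1.008, 0.343, 1.525, -0.0, 1.275, -0.146], 'dq': [0.0, 0.002, -0.001, -0.0, 0.002, 0.0], 'tau': [0.0, -43.124, -24.423, 0.072, 0.056, -0.0], 'tool_pos': [212.377, 479.782, 291.557], 'tcp_rot': [-3.14, -0.0, 2.725], 'contact_force': [0.2, -0.163, -0.967], 'moment': [-0.014, -0.018, 0.012], 'grip_width': 91.96}
top [[399.9, 0.0, 283.4], [0.0, 399.9, 204.4], [0.0, 0.0, 1.0]] [[0.02, -1.0, -0.008, 3.915], [-0.994, -0.019, -0.11, 611.165], [0.11, 0.011, -0.994, 963.224], [0.0, 0.0, 0.0, 1.0]]
scene [[429.8, 0.0, 290.2], [0.0, 429.8, 206.8], [0.0, 0.0, 1.0]] [[0.391, 0.92, -0.013, -250.804], [0.725, -0.317, -0.612, -401.696], [-0.567, 0.229, -0.791, 1755.423], [0.0, 0.0, 0.0, 1.0]]
```

View pics/top0.png

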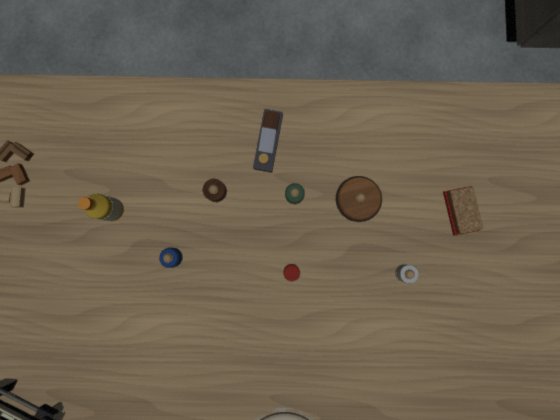

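View pics/scene0.png

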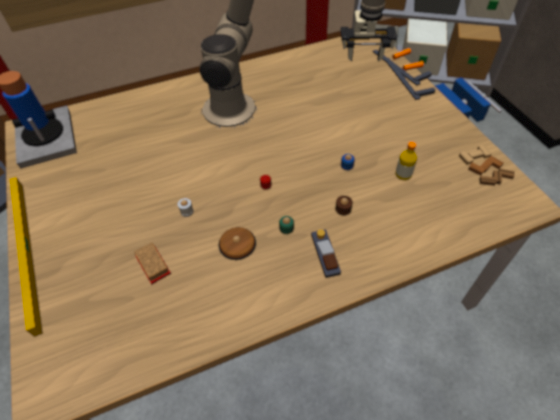

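The top view shows the foot at (215,190), collar (171,258), finial (292,272), spare (295,193), base (359,199) and sleeve (409,274). The scene view agrees with that layout. Next I'll measure positions from these pixels.

```bash
cat > h.py <<'E'
import cv2,numpy as np
from plant import bot
def ray(m,uv,z):
    """world point at height z on pixel uv's ray"""
    T=np.linalg.inv(m["camera_from_world"]);d=T[:3,:3]@np.linalg.inv(m["K"])@np.r_[uv,1.];c=T[:3,3]
    return c+d*(z-c[2])/d[2]
def cloud(m,d):
    v,u=np.mgrid[:d.shape[0],:d.shape[1]];T=np.linalg.inv(m["camera_from_world"])
    p=np.stack([u,v,np.ones_like(u)],-1)@np.linalg.inv(m["K"]).T*d[...,None]
    return p@T[:3,:3].T+T[:3,3]
E
python3 - <<'E'
from h import *
m=bot.camera_model("top");img=cv2.imread("pics/top0.png");d=np.load("pics/top0.npy");P=cloud(m,d)
hsv=cv2.cvtColor(img,cv2.COLOR_BGR2HSV)
print("bench z",np.median(P[300:330,100:400,2]))
for n,(u,v),H in [("foot",(215,190),42),("collar",(171,258),42),("finial",(292,272),46),("spare",(295,193),42),("base",(359,199),25),("sleeve",(409,274),48),("glue",(97,206),150),("plane",(268,141),40),("sander",(464,211),40)]:
    w=28 if n=="base" else 36 if n in("plane","sander","glue") else 17
    s=np.s_[v-w:v+w,u-w:u+w];z=P[s][...,2]
    k=((z>12)).astype(np.uint8)
    nn,lab,st,ce=cv2.connectedComponentsWithStats(k);i=lab[w,w]
    q=P[s][lab==i];top=q[abs(q[:,2]-H)<5];sp=q[q[:,2]>H+5]
    r=cv2.minAreaRect(top[:,:2].astype(np.float32)) if len(top) else None
    print(n,"zmax",q[:,2].max().round(1),"top",r and np.round([*r[0],*r[1],r[2]],1),"spig",len(sp),sp.mean(0).round(1) if len(sp) else "")
E
```

```text
bench z -0.1903435534024993
foot zmax 1024.7 top [644.1 190.7  53.5  52.9   1.8] spig 58 [639.  184.6  84.6]
collar zmax 1024.7 top [473.6 294.6  44.4  45.2  62.8] spig 62 [476.7 265.1 145.1]
finial zmax 1024.7 top [444.2  -4.6  31.   31.4  27.8] spig 2 [ 501.3    5.6 1024.7]
spare zmax 1024.7 top [640.  -12.1  46.3  45.3  57.8] spig 52 [629.9 -10.1 125.7]
base zmax 1024.7 top [ 632.9 -175.6  101.   100.8   61.6] spig 58 [ 619.5 -157.   136. ]
sleeve zmax 60.0 top [ 448.  -289.2   40.9   41.6    1.2] spig 57 [ 446.9 -289.    56. ]
glue zmax 1024.7 top [593.  455.3  26.5  26.3  48.6] spig 5 [ 501.3    5.6 1024.7]
plane zmax 1024.7 top [780.7  60.3  38.1 137.9  80.4] spig 106 [745.7  59.8 111.4]
sander zmax 1024.7 top [ 606.5 -434.9  109.4   60.7   12.2] spig 1 [ 501.3    5.6 1024.7]
```

```bash
cat >> h.py <<'E'
def delta(x,y,z):
    """tool-axis shift from the measured pose to TCP target x,y,z (tool down)"""
    from scipy.spatial.transform import Rotation as R
    o=bot.get_obs();return np.round(R.from_euler("xyz",o["tcp_rot"]).inv().apply(np.array([x,y,z])-o["tool_pos"]),1).tolist()
def look(name,H,c,r=45,spig=True):
    """wrist view: top-face rim centre (circle at height H) and spigot-tip centre near c; saves the picture"""
    m=bot.camera_model("wrist");p,d=bot.capture("wrist");cv2.imwrite(f"pics/{name}.png",p);np.save(f"pics/{name}.npy",d);P=cloud(m,d)
    near=(np.hypot(P[...,0]-c[0],P[...,1]-c[1])<r)&(d>0)
    for h,t in [(H,"face")]+([(H+10,"tip")] if spig else []):
        k=(near&(abs(P[...,2]-h)<2)).astype(np.uint8)
        cs=cv2.findContours(k,cv2.RETR_EXTERNAL,cv2.CHAIN_APPROX_NONE)[0]
        if not cs: print(t,"none");continue
        q=max(cs,key=cv2.contourArea);e=P[q[:,0,1],q[:,0,0]].astype(np.float32)
        (x,y),rad=cv2.minEnclosingCircle(e[:,:2]);b=cv2.minAreaRect(e[:,:2])
        print(t,"circle",round(x,1),round(y,1),"dia",round(2*rad,1),"rect",np.round(b[0],1),np.round(b[1],1),"z",np.median(P[k>0][:,2]).round(1),"px",q[:,0].mean(0).round(),int(k.sum()))
E
python3 -c "
from h import *
print(delta(644,191,240))"
```

```text
[-511.6, -89.3, 51.7]
```

>>> {"op": "carry_out", "data": {
  "deltas": [
    [[-511.6,-89.3,51.7,0],[-511.6,-89.3,51.7,0],[-511.6,-89.3,51.7,0],[-511.6,-89.3,51.7,0],[-511.6,-89.3,51.7,0],[-511.6,-89.3,51.7,0],[-511.6,-89.3,51.7,0],[-511.6,-89.3,51.7,0],[-511.6,-89.3,51.7,0],[-511.6,-89.3,51.7,0],[-511.6,-89.3,51.7,0],[-511.6,-89.3,51.7,0],[-511.6,-89.3,51.7,0],[-511.6,-89.3,51.7,0],[-511.6,-89.3,51.7,0],[-511.6,-89.3,51.7,0]]
  ],
  "fingers": 91.8
}}

```text
time: 1.7
tool_pos: [643.6, 192.3, 241.1]
tcp_rot: [3.141, 0.0, 2.726]
contact_force: [0.1, -0.7, 0.1]
grip_width: 92.0
```

```bash
python3 -c "
from h import *
o=bot.get_obs();print(o['tool_pos'],o['tcp_rot'],o['time'])
look('w_foot',42,(644,191))
print(delta(644,191,72))"
```

```text
[643.55429476 192.27153739 241.07653009] [3.14119309e+00 3.74040849e-04 2.72621909e+00] 1.7Traceback (most recent call last):
  File "<string>", line 4, in <module>
    look('w_foot',42,(644,191))
    ~~~~^^^^^^^^^^^^^^^^^^^^^^^
  File "h.py", line 24, in look
    (x,y),rad=cv2.minEnclosingCircle(e[:,:2]);b=cv2.minAreaRect(e[:,:2])
              ~~~~~~~~~~~~~~~~~~~~~~^^^^^^^^^
cv2.error: OpenCV(4.12.0) /io/opencv/modules/imgproc/src/shapedescr.cpp:201: error: (-215:Assertion failed) count >= 0 && (depth == CV_32F || depth == CV_32S) in function 'minEnclosingCircle'
```

View pics/w_foot.png

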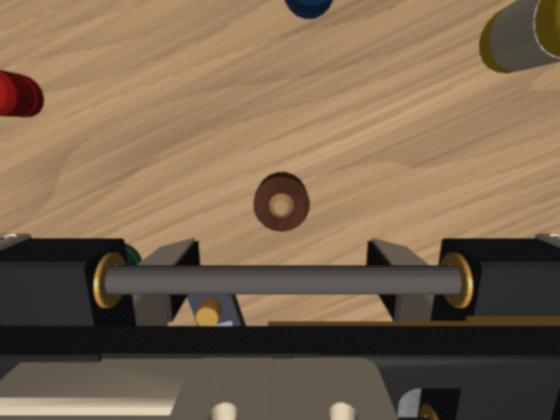

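The wrist view shows the foot clear of the gripper at (281,202), with its spigot at (282,206) and the fingers on either side of it. My script failed on a non-contiguous array, so I'll fix that and measure from the saved depth.

```bash
sed -i 's/e=P\[q\[:,0,1\],q\[:,0,0\]\].astype(np.float32)/e=np.ascontiguousarray(P[q[:,0,1],q[:,0,0]][:,:2],dtype=np.float32)/; s/e\[:,:2\]/e/g' h.py
python3 -c "
from h import *
look('w_foot',42,(644,191))
print(delta(644,191,72))"
```

```text
face circle 645.5 189.4 dia 55.9 rect [645.4 189.7] [55.  54.5] z 42.1 px [281. 203.] 1986
tip circle 645.6 189.5 dia 17.4 rect [645.6 189.1] [16.1 16.6] z 52.0 px [281. 206.] 235
[-0.5, -0.8, 169.0]
```

>>> {"op": "carry_out", "data": {
  "deltas": [
    [[-2.5,-1.7,40,0],[-2.5,-1.7,80,0],[-2.5,-1.7,120,0],[-2.5,-1.7,145,0],[-2.5,-1.7,160,0],[-2.5,-1.7,168,0],[-2.5,-1.7,171,0],[-2.5,-1.7,171,0],[-2.5,-1.7,171,0],[-2.5,-1.7,171,0]]
  ]
}}

```text
time: 2.8
tool_pos: [646.4, 188.9, 70.8]
tcp_rot: [3.14, 0.002, 2.725]
contact_force: [0.1, -0.1, 0.6]
grip_width: 91.8
```

>>> {"op": "carry_out", "data": {
  "deltas": [
    [[0,0,0,0],[0,0,0,0],[0,0,0,0],[0,0,0,0],[0,0,0,0],[0,0,0,0],[0,0,0,0],[0,0,0,0],[0,0,0,0],[0,0,0,0]]
  ],
  "fingers": 40
}}

```text
time: 3.8
tool_pos: [645.8, 188.8, 69.5]
tcp_rot: [3.141, 0.0, 2.725]
contact_force: [0.1, 0.3, -0.1]
grip_width: 55.3
```

>>> {"op": "carry_out", "data": {
  "deltas": [
    [[0,0,-10,0],[0,0,-30,0],[0,0,-60,0],[0,0,-100,0],[0,0,-130,0],[0,0,-130,0],[0,0,-130,0]]
  ]
}}

```text
time: 4.5
tool_pos: [645.8, 188.7, 200.6]
tcp_rot: [3.141, 0.001, 2.725]
contact_force: [-0.6, 1.0, -2.4]
grip_width: 55.6
```

```bash
python3 -c "
from h import *
print(bot.get_obs()['grip_width'],delta(706,-208,200))"
```

```text
55.581630675375514 [-215.6, -338.4, 0.6]
```

>>> {"op": "carry_out", "data": {
  "deltas": [
    [[-21,-34,0.6,0],[-43,-68,0.6,0],[-65,-102,0.6,0],[-86,-136,0.6,0],[-108,-170,0.6,0],[-130,-204,0.6,0],[-151,-238,0.6,0],[-172,-270,0.6,0],[-190,-298,0.6,0],[-204,-320,0.6,0],[-212,-333,0.6,0],[-215.6,-338.4,0.6,0],[-215.6,-338.4,0.6,0],[-215.6,-338.4,0.6,0],[-215.6,-338.4,0.6,0]]
  ]
}}

```text
time: 6.0
tool_pos: [706.0, -206.3, 199.0]
tcp_rot: [3.141, -0.0, 2.726]
contact_force: [1.3, 0.6, -0.6]
grip_width: 55.4
```

```bash
python3 -c "
from h import *
o=bot.get_obs();print(o['tool_pos'],o['grip_width'])
look('w_base',25,(633,-176),r=70)
print(delta(633,-176,130))"
```

```text
[ 706.04737591 -206.32743538  199.01588029] 55.44754309684623
face circle 633.9 -177.5 dia 92.6 rect [ 634.1 -179. ] [89.1 89.5] z 24.8 px [278. 116.] 8025
tip circle 634.2 -178.3 dia 17.9 rect [ 633.9 -178.4] [16.  16.8] z 34.8 px [279. 118.] 353
[79.2, -1.6, 69.1]
```

View pics/w_base.png

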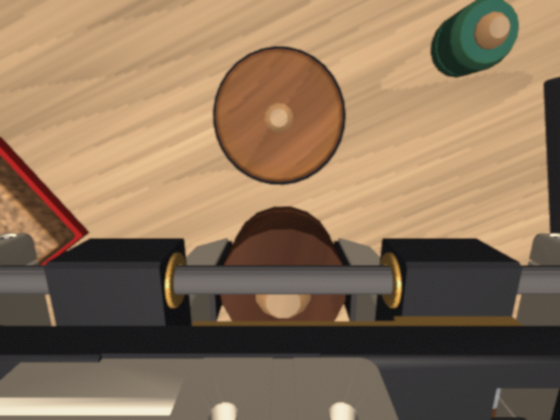

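The base sits at (279,117) and its spigot tip at world (634.1,-178.4). The foot is held upright in the jaws at (283,285). I'll carry it over the spigot and lower it.

>>> {"op": "carry_out", "data": {
  "deltas": [
    [[25,-1,0,0],[50,-2,10,0],[70,-3,30,0],[76.7,-3.3,55,0],[76.7,-3.3,75,0],[76.7,-3.3,84,0],[76.7,-3.3,84,0],[76.7,-3.3,84,0],[76.7,-3.3,87,0],[76.7,-3.3,90,0],[76.7,-3.3,93,0],[76.7,-3.3,96,0],[76.7,-3.3,99,0],[76.7,-3.3,102,0],[76.7,-3.3,102,0],[76.7,-3.3,102,0]]
  ]
}}

```text
time: 7.65
tool_pos: [634.4, -179.9, 96.8]
tcp_rot: [3.141, -0.0, 2.725]
contact_force: [-0.2, 0.9, -1.3]
grip_width: 55.3
```

>>> {"op": "carry_out", "data": {
  "deltas": [
    [[-0.3,1.2,0,0],[-0.3,1.2,0.7,0],[-0.3,1.2,1.5,0],[-0.3,1.2,1.5,0],[-0.3,1.2,1.5,0]]
  ]
}}

```text
time: 8.15
tool_pos: [635.2, -178.9, 95.4]
tcp_rot: [3.142, -0.0, 2.725]
contact_force: [0.4, 0.2, -0.5]
grip_width: 55.0
```

>>> {"op": "carry_out", "data": {
  "deltas": [
    [[0,0,0,0],[0,0,0,0],[0,0,0,0],[0,0,0,0],[0,0,0,0],[0,0,0,0],[0,0,-20,0],[0,0,-60,0],[0,0,-110,0],[0,0,-145,0],[0,0,-145,0],[0,0,-145,0]]
  ],
  "fingers": 91.8
}}

```text
time: 9.35
tool_pos: [635.3, -179.0, 241.1]
tcp_rot: [3.141, 0.002, 2.725]
contact_force: [-0.8, 0.5, -0.0]
grip_width: 91.9
```

```bash
python3 -c "
from h import *
o=bot.get_obs();print(o['tool_pos'],o['grip_width'])
look('w_foot2',67,(634,-178))
print(delta(474,294,240))"
```

```text
[ 635.26634728 -178.96323969  241.10647914] 91.8917130225686
face circle 634.7 -178.8 dia 55.5 rect [ 634.9 -178.9] [54.8 54.6] z 67.1 px [282. 206.] 2353
tip circle 634.5 -179.0 dia 17.8 rect [ 634.7 -178.8] [16.6 16.8] z 76.8 px [283. 209.] 283
[338.4, 367.2, 0.0]
```

The foot is seated, with its face at z 67.1 and within 1 mm of the base axis. Next is the collar.

>>> {"op": "carry_out", "data": {
  "deltas": [
    [[33,36,0,0],[67,73,0,0],[100,110,0,0],[135,146,0,0],[169,183,0,0],[203,220,0,0],[237,257,0,0],[270,294,0,0],[300,325,0,0],[320,350,0,0],[333,362,0,0],[338.4,367.2,0,0],[338.4,367.2,0,0],[338.4,367.2,0,0],[338.4,367.2,0,0]]
  ]
}}

```text
time: 10.9
tool_pos: [474.9, 292.7, 240.1]
tcp_rot: [-3.141, -0.0, 2.723]
contact_force: [-0.7, -0.1, -0.7]
grip_width: 91.8
```

```bash
python3 -c "
from h import *
o=bot.get_obs();print(o['tool_pos'],o['grip_width'])
look('w_collar',42,(474,294))
print(delta(474,294,71))"
```

```text
[474.87845845 292.70512761 240.11235592] 91.79091910874304
face circle 474.3 293.6 dia 44.5 rect [474.5 293.6] [43.8 43.1] z 42.1 px [283. 200.] 1066
tip circle 474.3 293.0 dia 17.8 rect [474.5 292.8] [15.9 17.2] z 51.8 px [283. 203.] 241
[1.3, 0.8, 169.3]
```

>>> {"op": "carry_out", "data": {
  "deltas": [
    [[0.6,0.2,40,0],[0.6,0.2,80,0],[0.6,0.2,120,0],[0.6,0.2,145,0],[0.6,0.2,160,0],[0.6,0.2,166,0],[0.6,0.2,169,0],[0.6,0.2,169,0],[0.6,0.2,169,0],[0.6,0.2,169,0]]
  ]
}}

```text
time: 11.95
tool_pos: [474.4, 294.4, 72.4]
tcp_rot: [3.14, 0.001, 2.725]
contact_force: [-1.3, -0.6, 0.3]
grip_width: 91.7
```

>>> {"op": "carry_out", "data": {
  "deltas": [
    [[0,0,0,0],[0,0,0,0],[0,0,0,0],[0,0,0,0],[0,0,0,0],[0,0,0,0],[0,0,0,0],[0,0,0,0],[0,0,0,0],[0,0,0,0],[0,0,0,0]]
  ],
  "fingers": 36
}}

```text
time: 13.05
tool_pos: [474.0, 294.2, 71.4]
tcp_rot: [3.142, 0.0, 2.725]
contact_force: [0.8, -0.2, -0.9]
grip_width: 49.1
```

>>> {"op": "carry_out", "data": {
  "deltas": [
    [[0,0,-10,0],[0,0,-30,0],[0,0,-60,0],[0,0,-100,0],[0,0,-140,0],[0,0,-170,0],[0,0,-170,0],[0,0,-170,0]]
  ]
}}

```text
time: 13.85
tool_pos: [473.8, 294.2, 242.1]
tcp_rot: [3.141, 0.001, 2.725]
contact_force: [0.2, 0.0, -1.4]
grip_width: 49.3
```

```bash
python3 -c "
from h import *
o=bot.get_obs();print(o['tool_pos'],o['grip_width'])
print(delta(634.6,-178.9,240))"
```

```text
[473.82873083 294.17963946 242.13970816] 49.3075621900576
[-338.5, -367.5, 2.1]
```

>>> {"op": "carry_out", "data": {
  "deltas": [
    [[-20,-22,0,0],[-50,-55,0,0],[-84,-91,0,0],[-118,-128,0,0],[-152,-165,0,0],[-186,-202,0,0],[-220,-239,0,0],[-253,-275,0,0],[-285,-309,0,0],[-310,-337,0,0],[-326,-355,0,0],[-334,-363,15,0],[-337.7,-367.5,40,0],[-337.7,-367.5,65,0],[-337.7,-367.5,80,0],[-337.7,-367.5,86,0],[-337.7,-367.5,86,0],[-337.7,-367.5,86,0],[-337.7,-367.5,86,0]]
  ]
}}

```text
time: 15.75
tool_pos: [634.4, -178.4, 156.4]
tcp_rot: [3.141, 0.002, 2.725]
contact_force: [-0.4, 0.0, -1.0]
grip_width: 49.6
```

```bash
python3 -c "
from h import *
o=bot.get_obs();print(o['tool_pos'],o['grip_width'])
print(delta(634.6-.7,-178.9+.3,138.6))"
```

```text
[ 634.41533793 -178.38818472  156.37735482] 49.56857478130169
[0.4, -0.4, 17.8]
```

>>> {"op": "carry_out", "data": {
  "deltas": [
    [[0.4,-0.4,3,0],[0.4,-0.4,6,0],[0.4,-0.4,9,0],[0.4,-0.4,12,0],[0.4,-0.4,14,0],[0.4,-0.4,16,0],[0.4,-0.4,17.4,0],[0.4,-0.4,17.4,0],[0.4,-0.4,17.4,0]]
  ]
}}

```text
time: 16.65
tool_pos: [633.5, -178.7, 138.4]
tcp_rot: [3.142, 0.0, 2.725]
contact_force: [-0.5, -0.5, 2.7]
grip_width: 48.9
```

>>> {"op": "carry_out", "data": {
  "deltas": [
    [[0,0,0,0],[0,0,0,0],[0,0,0,0],[0,0,0,0],[0,0,0,0],[0,0,0,0],[0,0,-20,0],[0,0,-60,0],[0,0,-110,0],[0,0,-145,0],[0,0,-145,0],[0,0,-145,0]]
  ],
  "fingers": 91.8
}}

```text
time: 17.85
tool_pos: [633.5, -178.7, 283.7]
tcp_rot: [3.141, 0.002, 2.725]
contact_force: [-0.8, -0.4, -1.1]
grip_width: 91.8
```

```bash
python3 -c "
from h import *
o=bot.get_obs();print(o['tool_pos'],o['grip_width'])
look('w_collar2',109,(634,-178))
print(delta(448,-289,246))"
```

```text
[ 633.50321521 -178.72743256  283.66414991] 91.78247849921372
face circle 634.1 -179.2 dia 44.8 rect [ 633.9 -179.4] [43.8 43.2] z 109.0 px [282. 207.] 1240
tip circle 634.3 -179.4 dia 17.8 rect [ 633.8 -179.2] [17.1 16.5] z 119.0 px [282. 210.] 279
[124.4, -175.9, 36.2]
```

The collar is seated, with its face at z 109.0 and about 0.5 mm off the foot. Now the sleeve.

>>> {"op": "carry_out", "data": {
  "deltas": [
    [[20,-28,0,0],[46,-64,0,0],[72,-102,0,0],[96,-136,10,0],[112,-158,25,0],[121,-171,34,0],[124.4,-175.9,36.2,0],[124.4,-175.9,36.2,0],[124.4,-175.9,36.2,0],[124.4,-175.9,36.2,0]]
  ]
}}

```text
time: 18.9
tool_pos: [449.4, -288.8, 247.0]
tcp_rot: [3.141, 0.001, 2.726]
contact_force: [-0.0, -1.0, -0.5]
grip_width: 91.3
```

```bash
python3 -c "
from h import *
o=bot.get_obs();print(o['tool_pos'],o['grip_width'])
look('w_sleeve',48,(448,-289))
print(delta(448,-289,74))"
```

```text
[ 449.37579209 -288.80349708  246.98137954] 91.32192068075527
face circle 447.5 -291.7 dia 43.8 rect [ 447.5 -291.8] [42.7 42.8] z 48.1 px [279. 200.] 1058
tip circle 447.3 -291.7 dia 17.2 rect [ 447.4 -291.7] [16.3 16.5] z 57.9 px [279. 203.] 238
[1.2, -0.7, 173.0]
```

>>> {"op": "carry_out", "data": {
  "deltas": [
    [[0.7,-3.4,40,0],[0.7,-3.4,80,0],[0.7,-3.4,120,0],[0.7,-3.4,145,0],[0.7,-3.4,162,0],[0.7,-3.4,170,0],[0.7,-3.4,173,0],[0.7,-3.4,173,0],[0.7,-3.4,173,0],[0.7,-3.4,173,0]]
  ]
}}

```text
time: 19.95
tool_pos: [447.0, -292.4, 74.8]
tcp_rot: [-3.141, 0.002, 2.725]
contact_force: [0.2, -0.5, -0.5]
grip_width: 91.8
```

>>> {"op": "carry_out", "data": {
  "deltas": [
    [[0,0,0,0],[0,0,0,0],[0,0,0,0],[0,0,0,0],[0,0,0,0],[0,0,0,0],[0,0,0,0],[0,0,0,0],[0,0,0,0],[0,0,0,0],[0,0,0,0],[0,0,0,0]]
  ],
  "fingers": 30
}}

```text
time: 21.15
tool_pos: [446.5, -292.0, 73.8]
tcp_rot: [3.141, -0.0, 2.725]
contact_force: [0.8, 0.6, 0.6]
grip_width: 43.5
```

>>> {"op": "carry_out", "data": {
  "deltas": [
    [[0,0,-10,0],[0,0,-30,0],[0,0,-60,0],[0,0,-100,0],[0,0,-140,0],[0,0,-180,0],[0,0,-200,0],[0,0,-200,0],[0,0,-200,0]]
  ]
}}

```text
time: 22.05
tool_pos: [446.2, -291.8, 273.7]
tcp_rot: [3.142, 0.0, 2.725]
contact_force: [-0.7, 0.9, -1.1]
grip_width: 43.1
```

```bash
python3 -c "
from h import *
o=bot.get_obs();print(o['tool_pos'],o['grip_width'])
print(delta(634.1,-179.2,200))"
```

```text
[ 446.16244023 -291.78654804  273.67925585] 43.12100216585386
[-126.3, 179.0, 73.7]
```

>>> {"op": "carry_out", "data": {
  "deltas": [
    [[-14,20,0,0],[-36,52,0,0],[-62,88,0,0],[-86,122,0,0],[-105,150,0,0],[-118,168,5,0],[-125.5,179,20,0],[-125.5,179,45,0],[-125.5,179,62,0],[-125.5,179,71,0],[-125.5,179,71,0],[-125.5,179,71,0],[-125.5,179,71,0]]
  ]
}}

```text
time: 23.35
tool_pos: [634.0, -179.6, 203.8]
tcp_rot: [3.141, 0.002, 2.724]
contact_force: [1.1, -0.0, -0.1]
grip_width: 43.2
```

```bash
python3 -c "
from h import *
o=bot.get_obs();print(o['tool_pos'],o['grip_width'])
print(delta(634.1-.75,-179.2+.3,182.8))"
```

```text
[ 633.97736172 -179.55516519  203.8400828 ] 43.232906894444184
[0.9, 0.3, 21.0]
```

>>> {"op": "carry_out", "data": {
  "deltas": [
    [[0.6,0.3,3,0],[0.6,0.3,6,0],[0.6,0.3,9,0],[0.6,0.3,12,0],[0.6,0.3,15,0],[0.6,0.3,17,0],[0.6,0.3,18.5,0],[0.6,0.3,20,0],[0.6,0.3,20,0],[0.6,0.3,20,0]]
  ]
}}

```text
time: 24.35
tool_pos: [633.3, -178.6, 182.8]
tcp_rot: [3.142, 0.0, 2.725]
contact_force: [-0.4, 0.2, -0.7]
grip_width: 43.2
```

>>> {"op": "carry_out", "data": {
  "deltas": [
    [[0,0,0,0],[0,0,0,0],[0,0,0,0],[0,0,0,0],[0,0,0,0],[0,0,0,0],[0,0,-20,0],[0,0,-60,0],[0,0,-110,0],[0,0,-145,0],[0,0,-145,0],[0,0,-145,0]]
  ],
  "fingers": 91.8
}}

```text
time: 25.55
tool_pos: [633.3, -178.6, 328.4]
tcp_rot: [3.141, 0.001, 2.725]
contact_force: [0.5, 0.0, -1.0]
grip_width: 91.7
```

```bash
python3 -c "
from h import *
o=bot.get_obs();print(o['tool_pos'],o['grip_width'])
look('w_sleeve2',157,(634,-178))
print(delta(444,-5,244))"
```

```text
[ 633.28433787 -178.64158712  328.36125106] 91.71633352536081
face circle 634.0 -178.9 dia 43.9 rect [ 633.8 -178.8] [42.2 42.7] z 157.1 px [283. 208.] 1246
tip circle 634.0 -179.0 dia 17.6 rect [ 633.8 -178.8] [16.2 17.1] z 166.9 px [283. 211.] 282
[242.9, 82.2, 83.2]
```

The sleeve is seated, with its face at z 157.1 and its axis at (634.0,-178.9). Next is the finial.

>>> {"op": "carry_out", "data": {
  "deltas": [
    [[30,10,0,0],[70,24,0,0],[115,39,0,0],[160,54,20,0],[198,67,45,0],[226,76,68,0],[239,81,80,0],[242.9,82.2,83.2,0],[242.9,82.2,83.2,0],[242.9,82.2,83.2,0],[242.9,82.2,83.2,0]]
  ]
}}

```text
time: 26.7
tool_pos: [445.3, -5.8, 245.0]
tcp_rot: [3.141, 0.001, 2.724]
contact_force: [0.7, -0.0, 0.4]
grip_width: 91.8
```

```bash
python3 -c "
from h import *
o=bot.get_obs();print(o['tool_pos'],o['grip_width'])
look('w_finial',44.5,(444,-5),spig=False)
look('w_finial',40,(444,-5),spig=False)
print(delta(444,-5,70))"
```

```text
[445.34322612  -5.79188343 244.95697713] 91.75173385072027
face circle 443.9 -7.8 dia 32.7 rect [444.5  -8.7] [30.7 29.6] z 44.8 px [280. 200.] 591
face circle 444.3 -8.4 dia 37.8 rect [444.2  -8.4] [36.3 37. ] z 40.6 px [280. 199.] 300
[1.4, 0.1, 174.9]
```

View pics/w_finial.png

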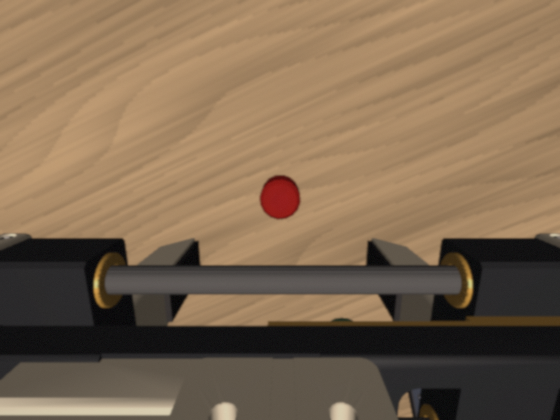

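The finial stands upright at (280,198), which gives an axis near (444.2,-8.2).

>>> {"op": "carry_out", "data": {
  "deltas": [
    [[-0.1,-2.8,40,0],[-0.1,-2.8,80,0],[-0.1,-2.8,120,0],[-0.1,-2.8,145,0],[-0.1,-2.8,162,0],[-0.1,-2.8,170,0],[-0.1,-2.8,173.5,0],[-0.1,-2.8,173.5,0],[-0.1,-2.8,173.5,0],[-0.1,-2.8,173.5,0]]
  ]
}}

```text
time: 27.8
tool_pos: [443.9, -7.8, 71.9]
tcp_rot: [3.141, 0.002, 2.725]
contact_force: [0.3, 0.5, 1.1]
grip_width: 92.0
```

>>> {"op": "carry_out", "data": {
  "deltas": [
    [[0,0,0,0],[0,0,0,0],[0,0,0,0],[0,0,0,0],[0,0,0,0],[0,0,0,0],[0,0,0,0],[0,0,0,0],[0,0,0,0],[0,0,0,0],[0,0,0,0],[0,0,0,0]]
  ],
  "fingers": 28
}}

```text
time: 29.0
tool_pos: [443.4, -7.7, 71.1]
tcp_rot: [3.142, -0.0, 2.725]
contact_force: [0.2, -0.3, 0.0]
grip_width: 41.1
```

>>> {"op": "carry_out", "data": {
  "deltas": [
    [[0,0,-10,0],[0,0,-30,0],[0,0,-60,0],[0,0,-100,0],[0,0,-140,0],[0,0,-180,0],[0,0,-220,0],[0,0,-230,0],[0,0,-230,0],[0,0,-230,0]]
  ]
}}

```text
time: 30.0
tool_pos: [442.7, -7.6, 300.1]
tcp_rot: [-3.141, -0.002, 2.725]
contact_force: [-0.3, 0.3, -1.4]
grip_width: 41.1
```

```bash
python3 -c "
from h import *
o=bot.get_obs();print(o['tool_pos'],o['grip_width'])
print(delta(634.0,-178.9,248))"
```

```text
[442.67366106  -7.62133298 300.08487498] 41.10189464237329
[-244.4, -79.1, 51.7]
```

>>> {"op": "carry_out", "data": {
  "deltas": [
    [[-20,-7,0,0],[-55,-18,0,0],[-95,-31,0,0],[-135,-44,0,0],[-172,-56,0,0],[-203,-66,0,0],[-226,-73,0,0],[-239,-78,5,0],[-243.5,-79.1,20,0],[-243.5,-79.1,38,0],[-243.5,-79.1,50,0],[-243.5,-79.1,50,0],[-243.5,-79.1,50,0],[-243.5,-79.1,50,0]]
  ]
}}

```text
time: 31.4
tool_pos: [634.2, -178.5, 252.1]
tcp_rot: [3.141, 0.002, 2.725]
contact_force: [0.2, -0.6, -0.3]
grip_width: 41.2
```

```bash
python3 -c "
from h import *
o=bot.get_obs();print(o['tool_pos'],o['grip_width'])
print(delta(634.0-.85,-178.9+.35,228.1))"
```

```text
[ 634.24524569 -178.49924288  252.05507617] 41.19242570837706
[1.0, -0.5, 24.0]
```

>>> {"op": "carry_out", "data": {
  "deltas": [
    [[0.7,-0.4,3,0],[0.7,-0.4,6,0],[0.7,-0.4,9,0],[0.7,-0.4,12,0],[0.7,-0.4,15,0],[0.7,-0.4,18,0],[0.7,-0.4,20,0],[0.7,-0.4,22,0],[0.7,-0.4,22.5,0],[0.7,-0.4,22.5,0],[0.7,-0.4,22.5,0]]
  ]
}}

```text
time: 32.5
tool_pos: [633.3, -178.7, 228.7]
tcp_rot: [3.142, 0.0, 2.725]
contact_force: [-0.2, 0.9, -0.3]
grip_width: 41.2
```

>>> {"op": "carry_out", "data": {
  "deltas": [
    [[0,0,0,0],[0,0,0,0],[0,0,0,0],[0,0,0,0],[0,0,0,0],[0,0,0,0],[0,0,-20,0],[0,0,-60,0],[0,0,-100,0],[0,0,-125,0],[0,0,-125,0],[0,0,-125,0]]
  ],
  "fingers": 91.8
}}

```text
time: 33.7
tool_pos: [633.2, -178.7, 353.6]
tcp_rot: [3.141, 0.0, 2.725]
contact_force: [-0.6, 0.7, 0.4]
grip_width: 92.2
```

>>> {"op": "carry_out", "data": {
  "deltas": [
    [[30,20,0,0],[70,50,0,0],[110,80,0,0],[150,110,0,0],[150,110,0,0],[150,110,0,0],[150,110,0,0]]
  ]
}}

```text
time: 34.4
tool_pos: [540.9, -18.1, 352.6]
tcp_rot: [-3.141, -0.001, 2.724]
contact_force: [-0.1, 0.1, 0.8]
grip_width: 91.4
```

```bash
python3 - <<'E'
from h import *
o=bot.get_obs();print(o['tool_pos'],o['contact_force'],o['time'],o['grip_width'])
for n in("scene","top"):
    m=bot.camera_model(n);p,d=bot.capture(n);P=cloud(m,d)
    cv2.imwrite(f"pics/{n}1.png",p)
    k=(np.hypot(P[...,0]-634,P[...,1]+179)<30)
    q=P[k];print(n,"zmax",q[:,2].max().round(1), q[q[:,2]>195].mean(0).round(1))
    for z in range(30,200,20):
        s=q[abs(q[:,2]-z)<10]
        if len(s): print(z,s[:,:2].mean(0).round(1),end=" ")
    print()
    if n=="top":
        p0=cv2.imread("pics/top0.png");df=cv2.absdiff(p,p0).max(2)
        for a,(u,v) in dict(spare=(295,193),plane=(268,141),glue=(97,206),sander=(464,211)).items(): print(a,"changed px",int((df[v-35:v+35,u-20:u+20]>40).sum()))
    else:
        u,v=237,225;cv2.imwrite("pics/stack1.png",cv2.resize(p[v-85:v+45,u-85:u+85],None,fx=4,fy=4,interpolation=2))
E
```

```text
[540.87996184 -18.11355068 352.63476559] [-0.05401033  0.10006468  0.76882253] 34.4 91.44058529048304
scene zmax 209.0 [ 640.  -180.4  200.7]
30 [ 652.5 -183.6] 50 [ 655.8 -184. ] 70 [ 652.5 -181.5] 90 [ 654.5 -181.7] 110 [ 650.9 -181.8] 130 [ 651.7 -182.1] 150 [ 650.9 -182. ] 170 [ 651.3 -181.6] 190 [ 646.8 -181.1] 
top zmax 205.4 [ 634.6 -183.9  200.2]
150 [ 618.2 -192.4] 190 [ 634.9 -186.2] 
spare changed px 719
plane changed px 157
glue changed px 0
sander changed px 0
```

View pics/stack1.png

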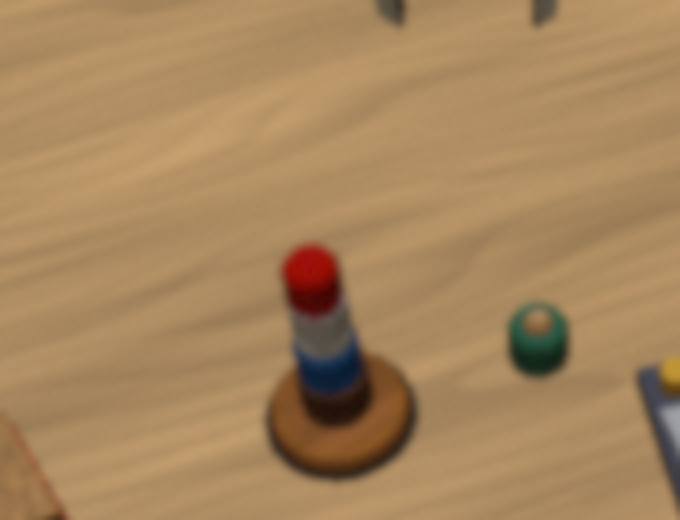

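The stack stands straight in the scene view, with finial, sleeve, collar and foot in line at about (312,270) to (335,405). The spare is in place. The top view reads the finial about 5 mm off in y, possibly because the arm hides part of it. I'll check from above with the wrist camera.

>>> {"op": "carry_out", "data": {
  "deltas": [
    [[-40,-30,0,0],[-80,-60,0,0],[-120,-90,0,0],[-150,-110,0,0],[-150,-110,0,0],[-150,-110,0,0],[-150,-110,0,0]]
  ]
}}

```text
time: 35.2
tool_pos: [633.0, -178.6, 353.3]
tcp_rot: [3.141, -0.001, 2.725]
contact_force: [-0.9, -0.5, 0.1]
grip_width: 92.0
```

```bash
python3 -c "
from h import *
o=bot.get_obs();print(o['tool_pos'])
for h in (201.5,197): look('w_fin2',h,(634,-178),spig=False)
"
```

```text
[ 632.97911689 -178.55672891  353.3287691 ]
face circle 634.0 -179.6 dia 31.9 rect [ 634.2 -179.3] [29.8 30.1] z 201.9 px [282. 215.] 837
face circle 634.3 -179.1 dia 37.9 rect [ 634.1 -179.5] [37.1 37.1] z 197.3 px [282. 214.] 402
```

>>> {"op": "carry_out", "data": {
  "deltas": [
    [[40,-40,0,0],[80,-80,0,0],[120,-120,0,0],[160,-150,0,0],[200,-150,0,0],[200,-150,0,0],[200,-150,0,0],[200,-150,0,0]]
  ]
}}

```text
time: 36.1
tool_pos: [390.5, -234.8, 354.4]
tcp_rot: [-3.141, 0.002, 2.726]
contact_force: [0.0, -0.9, -0.0]
grip_width: 91.9
```

```bash
python3 - <<'E'
from h import *
o=bot.get_obs();print(o['tool_pos'],o['time'])
m=bot.camera_model("top");p,d=bot.capture("top");P=cloud(m,d);cv2.imwrite("pics/top2.png",p)
q=P[(np.hypot(P[...,0]-634,P[...,1]+179)<40)&(P[...,2]>197)&(P[...,2]<210)];print(len(q),q.mean(0).round(1),cv2.minEnclosingCircle(np.ascontiguousarray(q[:,:2],dtype=np.float32)))
df=cv2.absdiff(p,cv2.imread("pics/top0.png")).max(2)
for a,(u,v) in dict(spare=(295,193),plane=(268,141),glue=(97,206),sander=(464,211)).items(): print(a,"changed px",int((df[v-35:v+35,u-20:u+20]>40).sum()))
E
```

```text
[ 390.51148443 -234.79991188  354.41489222] 36.1
199 [ 633.4 -176.4  200.8] ((632.8472290039062, -176.62890625), 17.636289596557617)
spare changed px 0
plane changed px 0
glue changed px 0
sander changed px 0
```

All checks are consistent now: the finial is at (634.1,-179.4) and seated, and the bystanders haven't moved. I'm handing the job in.

```bash
python3 -c "
from plant import bot
print(bot.close_job())"
```

```text
the job is handed in; nothing more can be done
None
```

The lamp is assembled and handed in: foot, collar, sleeve and finial were placed on the base in that order, one at a time. I released each part and backed the gripper off. The run took about 36 s of the 122 s allowed, and handing in reports no verdict.

**Seating:** After each placing, the wrist camera measured the top faces at z = 67.1, 109.0 and 157.1 mm (expected 67, 109 and 157). The finial's rounded top measured the same relative to the sleeve as it had on the bench. All axes are within about 1 mm of each other, near (634, -179), and the stem looks straight in the scene view.

**Bystanders:** The final top picture shows no changed pixels around the spare, plane, glue bottle or sanding block.

**Checks that disagreed:**
- One top-camera check put the finial about 5 mm off in y and showed changes around the spare and plane. The arm was partly blocking that view, and after moving it away the differences disappeared.
- The top and wrist cameras still differ by 2–3 mm in y, about the stated 2 mm calibration error. I used the wrist camera for every placement.

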